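Trip the paddle latch, open the injector case and lay the last injector in it

ROBOT

A 6-joint arm with a two-finger parallel gripper is mounted at the origin on the work surface. World frame = base frame: x ahead of the robot, y to its left, z up, the work surface at z = 0. Lengths are in mm, angles in rad, forces in N, time in s.
With the tool pointing down it reaches from about 300 to 775 mm from the base axis. Payload 14.6 kg.
Tool frame: the origin (TCP) lies midway between the tips of the shut fingers; the grasp point (between the pads) lies 19 mm behind it (manip.tcp_to_grasp is the distance from the TCP to the grasp point, in mm); z points along the fingers, x is the direction in which the jaws open and shut, and the axes are right-handed (so a half turn about z gives the same grasp; the last joint's range is limited). The gripper opens to 94 mm and grips with 3 to 60 N. Pads are 16 mm wide; open, the fingers measure 119 mm over their backs; the gripper's body (75 mm by 177 mm) begins 78 mm behind the grasp point.
Start: joints at [1.058, 0.3, 1.521, -0, 1.321, -0.067], TCP at [237.145, 496.237, 205.446] pointing down, gripper open.
Joint ranges: [-3.03, 3.03], [-0.79, 2.21], [0.23, 2.52], [-1.04, 4.18], [0, 3.07], [-2.55, 2.55]. Speed limits (rad/s): [2.22, 2.22, 2.57, 3.14, 3.14, 3.14].

INTERFACE

Orientations are given as [roll, pitch, yaw] about the fixed x, y, z axes, in that order (R = Rz(yaw) Ry(pitch) Rx(roll)).
In Python, from cell import manip gives the robot as it stands.
- The arm moves only by the tool arm_command, never from a script. Its argument "steps" is a list of rows, each a list of 3 entries, a list of its own where there are three numbers: the opening, from 0 (shut) to 1 (fully open), then the shift along the tool's x, y, z in cm, then the turn about the tool's z in rad. A call has 1 to 5 rows; each row shifts and turns the commanded pose from where the row before left it, along the tool's axes as they then stand; what a row does not reach is not made up. A row lasts 1/12 s, in which the tool goes at most 41.7 mm and 7.16 degrees, less where a joint would pass 70% of its speed; a pose out of reach is approached as far as the arm can. A call with a gripper value outside its range is refused whole. The fingers move at their own pace and stop on an object; "force" is the grip in N (left out, the last holds). Time passes only in rows, so rows that do not move let the fingers close. It gives the time, the measured TCP pose, the force and the opening at its end, in the units of the state.
- manip.read_state(): the state, without advancing time (a new reading comes with each control period).
- manip.camera(name): name is "scene" or "top" or "wrist"; returns (picture, depth): 480x640x3 uint8, red, green, blue; 480x640 float32, mm along the optical axis (not along the pixel's ray), 0 where there is no reading.
- manip.calibration(name): a dict with "fx", "fy", "cx", "cy" (pixels), "distortion" ([k1, k2, p1, p2, k3] as OpenCV has them; the pictures are not rectified), "R" (3x3) and "t" (3): a world point X has camera coordinates R X + t; the wrist camera has in their place "tool_from_camera" (4x4, takes a point from camera to tool coordinates, whose origin is the TCP and whose axes are the tool frame's). Camera axes: x right, y down, z forward; pixel columns grow to the right and rows downward; lengths in mm; the calibration is good to about 2 mm. A picture is of the moment at which its call begins: read the wrist's pose just before it. calibration takes no time and is no camera call.
- manip.sign_off(): hands the job in, once; it reports no verdict.
The state is a dict: "clock": time; "joints": joint angles; "qd": joint speeds; "effort": joint torques, N m; "eef_pos": TCP position; "eef_rot": TCP orientation; "wrist_force": force on the tool from outside, world axes, zero at the start; "moment": the same for the moment, N m; "finger_gap": finger opening in mm.
Only numpy, scipy, OpenCV 4.12 (cv2) and the standard library are available. Lean on these libraries where they do the work, as an engineer would, in place of code of your own. Each camera call takes 0.05 s, during which the arm holds its last target.

TASK

Pull up the recessed paddle in the lid of the blue injector case to trip its latch, lift the lid in the same pull, and swing the lid back until it stands upright or beyond and stays there. Then take the injector from the black turntable and lay it in the middle of the case's one empty saddle, the one with the yellow strip under it, with its olive-green rubber cap towards the front of the case (away from the lid hinge) like the other two. Set it down without dropping it, and leave everything else where it lies.

Things in the scene. Friction and masses are not known exactly. Their poses are not given: they have to be found in the camera images.
- case: Fixed blue sheet-metal case on either side of the bench: 236 mm deep (x), 270 mm wide (y), walls 5 mm, rim 110 mm up. Origin under its middle; x runs from its front to the lid's hinge, z up. Inside, three V saddles 62 mm apart along y, the middle one on the centre line: each two 6 mm bent bars 66 mm apart along x, holding an injector along x.
- case_hinge (a point): Middle of the lid's hinge line, on the case's rear top edge, 110 mm above the bench. Axes are the case's (y along the hinge); it does not turn with the lid.
- lid (a joint): Lid angle, rad: 0 shut, grows as its front rises, 1.57 upright, stop at 1.85. Plate 236 x 270 mm, 10 mm thick, underside at hinge height, 0.4 kg. A stiff hinge holds it wherever it is left (5 to 8 N near the front edge raises it). Latched when shut until the paddle is pulled to about 0.3 rad; once the lid is up 0.1 rad the paddle may be let go.
- lid_edge (a point): Middle of the lid's front edge, on its underside, 236 mm from the hinge line; turns with the lid (its axes equal the case's when shut). The dish box hangs below the plate only within 61 mm either side of the middle; farther out the underside is plain.
- paddle (a joint): Paddle angle relative to the lid, rad: 0 flush with the lid top, grows as its front end is pulled up, stop at 0.55. A light spring returns it (2 to 5 N at the front end).
- paddle_grip (a point): Grip point of the steel paddle (60 mm long in x, 44 mm wide in y, 12 mm thick): mid width, mid thickness, 13 mm from its free front end. Lies in a black open dish in the lid: 36 mm free on either side, 17 mm in front, dish floor 32 mm below this point. It can be pinched across its sides from above and pivots in the grip, or hooked under its front end.
- paddle_hinge (a point): Middle of the paddle's hinge line (along y), 47 mm behind the grip point; when shut 135 mm in front of the lid's hinge line and 4 mm above it. Turns with the lid.
- empty_saddle (a point): Where the centre of the laid injector belongs: on the empty saddle's axis, mid length, 39 mm above the bench and 32 mm above a yellow strip (56 x 20 mm) on the case floor under it. Axes are the case's. Any of the three saddles may be the empty one. Hidden while the lid is shut.
- injector_mid (a point): Centre of the injector to move: 28 mm across, 160 mm long, 0.22 to 0.41 kg. Its x runs along it: olive-green rubber cap from -80 to -50 mm, steel body to +50, then a dark nozzle 16 mm across. It lies in a V saddle (two 6 mm bars 66 mm apart) on the turntable, axis 74 mm above the bench, 34 mm above the compartment floor; fingers fit between the bars.
- injector: The same injector as a body; its origin is the same point as injector_mid.
- injector_nozzle (a point): Tip of that injector's nozzle, on its axis, 80 mm from its centre; axes as the injector's.
- injector_b_mid (a point): Centre of one of the two like injectors already in the case (leave it).
- injector_c_mid (a point): Centre of the other like injector already in the case (leave it).
- turntable: Centre, at bench level, of the black cast aluminium parts turntable, 330 mm across, four compartments, floors 40 mm and rim 52 mm above the bench, hub top 76 mm; the disc turns on a stiff centre bearing.
- connector: Brass inlet connector on the turntable, 90 mm long, 28 mm high; origin under its middle. Leave it.
- retainer: Steel spring retainer (flanged cup) on the turntable, 60 mm across, 24 mm high; origin under its middle. Leave it.
- pin: Polished steel pressure pin on the turntable, 110 mm long, 20 mm high; origin under its middle. Leave it.
- jar: Closed jar with a red lid standing on the bench between the case and the turntable, 60 mm across, 105 mm high; origin under its middle. Leave it.
- wrench: Ring wrench with a red grip, 185 mm long, lying flat across the back of the bench; origin under its middle. Leave it.
Mind the look-alikes: they are no part of the job. What is shaped like the injector but orange or turquoise is not meant.

How it is judged (in metres and radians):
On the way, in this order (a step that is already met when the one before it is completed fails the run):
1. the lid is raised off its latch while the paddle is held pulled (value of joint paddle above 0.2 rad and value of joint lid above 0.08 rad), for 0.05 s.
2. the lid is swung back to about upright or beyond, before the injector is laid in (value of joint lid above 1.4 rad and not (x of injector_mid in the frame of empty_saddle between -0.015 and 0.015 m and y of injector_mid in the frame of empty_saddle between -0.006 and 0.006 m and z of injector_mid in the frame of empty_saddle between -0.006 and 0.006 m and x of injector_nozzle in the frame of empty_saddle above 0.06 m and angle between the x axis of injector_mid and the x axis of empty_saddle, either way round below 0.1 rad)), for 0.2 s.
3. the injector lies in the empty saddle, cap to the front (x of injector_mid in the frame of empty_saddle between -0.015 and 0.015 m and y of injector_mid in the frame of empty_saddle between -0.006 and 0.006 m and z of injector_mid in the frame of empty_saddle between -0.006 and 0.006 m and x of injector_nozzle in the frame of empty_saddle above 0.06 m and angle between the x axis of injector_mid and the x axis of empty_saddle, either way round below 0.1 rad), for 0.2 s.
At the end, for the whole second after the job is handed in: The lid stands open past 1.4 rad (80 degrees); the injector rests in the empty saddle, released and still, its centre within 15 mm lengthwise, 6 mm sideways and 6 mm in height of the saddle's point, level and along the saddle within 0.1 rad, its nozzle towards the hinge and its cap to the front (all of step 3 and value of joint lid above 1.4 rad and velocity of joint lid below 0.05 rad/s and linear speed of injector below 0.02 m/s); the robot touches nothing.
It fails at once if an injector already in the case is shifted more than 20 mm (distance of any of injector_b_mid, injector_c_mid from where it was at the start of the episode above 0.02 m).
It fails at once if another part or article is shifted more than 35 mm (distance of any of connector, retainer, pin, jar, wrench from where it was at the start of the episode above 0.035 m).
It fails at once if the injector is dropped (falls free of the fingers faster than 0.6 m/s, some 20 mm) (contact force between injector and the fingers below 0.05 N and linear speed of injector above 0.6 m/s).
It also fails if it takes over 67 s, if anything falls off the work surface, if the arm or the gripper's body presses on something with over 40 N, if the wrist force passes 120 N, or if a joint passes its speed limit or range.

## Working session

There is one attempt and no reset: what is moved stays moved. The work goes in short steps, Python scripts to look and compute and a tool call to move; the robot and the scene stay as the last step left them, time stands still between calls to the robot, and variables do not carry over. Pictures are saved under pics/ and viewed, and the job is handed in when it is done.

Besides the shell and the picture viewer there is one more tool, called after "Emit:" in YAML: its name, and indented under it one key for each argument. arm_command: Moves the arm, as the interface text tells. Its arguments: {"type":"object","properties":{"steps":{"type":"array","items":{"type":"array"}},"force":{"type":"number"}},"required":["steps"]}

```bash
ls; mkdir -p pics; python3 - <<'E'
from cell import manip
import cv2,json
print(manip.read_state())
for n in ["scene","top","wrist"]:
    im,d=manip.camera(n); cv2.imwrite(f"pics/{n}0.png",im[:,:,::-1]); c=manip.calibration(n); print(n,c)
E
```

```text
pics
{'clock': 0.0, 'joints': array([ 1.05844322e+00,  3.00468353e-01,  1.52159511e+00, -1.36598153e-05,
        1.32067676e+00, -6.65813345e-02]), 'qd': array([-0.00058754, -0.0002286 , -0.00023014, -0.00135061, -0.00036475,
        0.0009564 ]), 'effort': array([-6.82672344e-04, -5.31815636e+01, -3.52731371e+01,  7.06981332e-02,
        2.45117967e-02, -6.34470712e-05]), 'eef_pos': array([237.00230814, 496.02488494, 204.88189822]), 'eef_rot': array([-3.14152951e+00,  1.14590363e-03,  1.12502798e+00]), 'wrist_force': array([-0.16125596,  0.78513578, -0.31369495]), 'moment': array([ 0.04041006,  0.01326434, -0.05569974]), 'finger_gap': 93.63154185063291}
scene {'fx': 588.5541767390491, 'fy': 588.5541767390491, 'cx': 322.3945367971738, 'cy': 249.34459513880324, 'distortion': array([-0.03735773,  0.        ,  0.        ,  0.        ,  0.        ]), 'R': array([[-0.63656254,  0.77114697,  0.01097607],
       [ 0.59691859,  0.50165328, -0.62612474],
       [-0.48834038, -0.39201573, -0.77964565]]), 't': array([ 211.89119734, -310.49541148, 1876.81241796])}
top {'fx': 505.9621347398736, '
[... 226 characters left out ...]
7863, -0.01665541, -0.14845679],
       [ 0.14822744,  0.01425663, -0.98885053]]), 't': array([ 140.94361791,  505.43271079, 1363.22921274])}
wrist {'fx': 362.1817780335548, 'fy': 362.1817780335548, 'cx': 322.91216873872645, 'cy': 239.46625645177969, 'distortion': array([-0.02791128,  0.        ,  0.        ,  0.        ,  0.        ]), 'tool_from_camera': array([[ 9.99998306e-01,  7.77301731e-04,  1.66841145e-03,
         2.43306306e-01],
       [-1.18130225e-03,  9.66168952e-01,  2.57907273e-01,
        -7.47437173e+01],
       [-1.41149557e-03, -2.57908807e-01,  9.66168233e-01,
        -1.79800176e+02],
       [ 0.00000000e+00,  0.00000000e+00,  0.00000000e+00,
         1.00000000e+00]])}
```

View pics/top0.png

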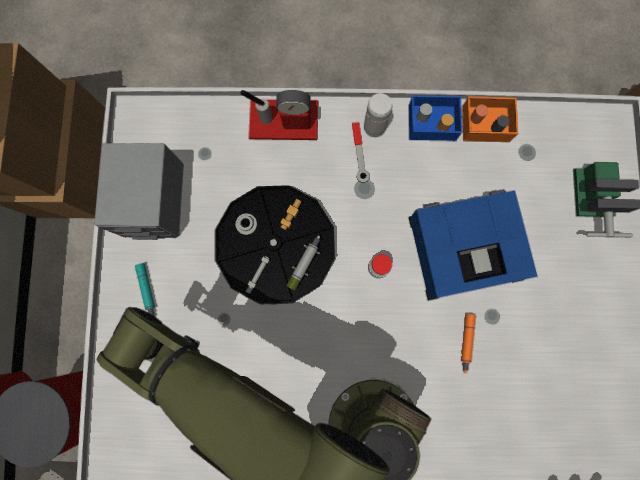

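View pics/scene0.png

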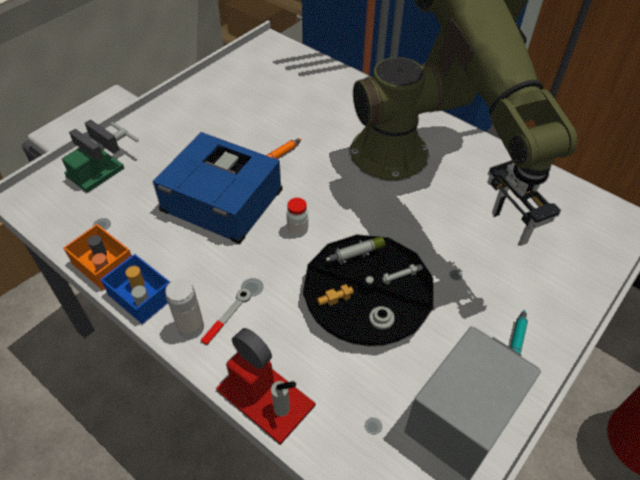

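View pics/wrist0.png

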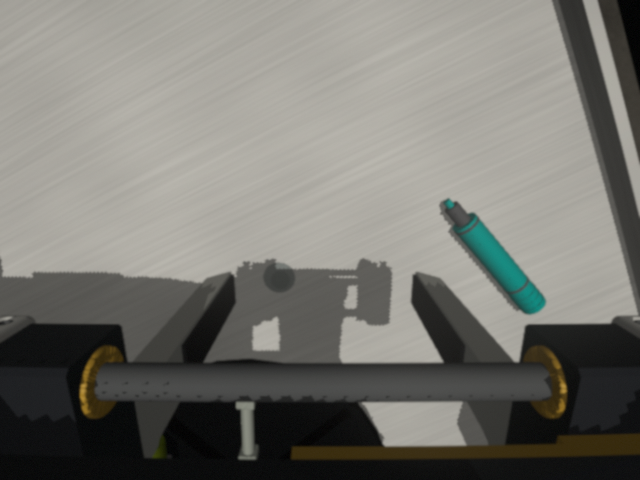

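```bash
cat > h.py <<'E'
import numpy as np,cv2
from cell import manip
def rot(rpy):
    r,p,y=rpy
    cx,sx,cy,sy,cz,sz=np.cos(r),np.sin(r),np.cos(p),np.sin(p),np.cos(y),np.sin(y)
    return np.array([[cz,-sz,0],[sz,cz,0],[0,0,1]])@np.array([[cy,0,sy],[0,1,0],[-sy,0,cy]])@np.array([[1,0,0],[0,cx,-sx],[0,sx,cx]])
def cal(n,st=None):
    c=manip.calibration(n);K=np.array([[c['fx'],0,c['cx']],[0,c['fy'],c['cy']],[0,0,1]]);D=np.array(c['distortion'])
    if n=='wrist':
        T=c['tool_from_camera'];R0=rot(st['eef_rot']);Rw=R0@T[:3,:3];o=R0@T[:3,3]+st['eef_pos']
        R=Rw.T;t=-R@o
    else: R=np.array(c['R']);t=np.array(c['t'])
    return K,D,R,t
def ray(cl,uv):
    K,D,R,t=cl
    n=cv2.undistortPoints(np.array(uv,float).reshape(-1,1,2),K,D)[:,0]
    d=np.c_[n,np.ones(len(n))]@R
    return -R.T@t,d
def onplane(cl,uv,z):
    o,d=ray(cl,uv); return o+d*((z-o[2])/d[:,2])[:,None]
def pts(cl,uv,dep):
    o,d=ray(cl,uv); return o+d*np.asarray(dep)[:,None]   # d has unit camera z
def proj(cl,X):
    K,D,R,t=cl
    return cv2.projectPoints(np.array(X,float).reshape(-1,1,3),cv2.Rodrigues(R)[0],t,K,D)[0][:,0]
def shot(n,name=None):
    st=manip.read_state();im,d=manip.camera(n)
    if name: cv2.imwrite(f'pics/{name}.png',im[:,:,::-1]);np.save(f'pics/{name}.npy',d)
    return im,d,cal(n,st)
E
cat > m1.py <<'E'
from h import *
im=cv2.imread('pics/top0.png')[:,:,::-1]
im2,d,cl=shot('top','top1')
hsv=cv2.cvtColor(im2,cv2.COLOR_RGB2HSV)
# lid
vv,uu=np.mgrid[0:480,0:640]
P=pts(cl,np.c_[uu.ravel(),vv.ravel()],d.ravel()).reshape(480,640,3)
blue=(hsv[...,0]>100)&(hsv[...,0]<125)&(hsv[...,1]>120)
m=blue&(uu>390)&(vv>170)&(uu<560)
print('blue z percentiles',np.percentile(P[m][:,2],[5,25,50,75,95]))
m2=(m&(P[...,2]>113)).astype(np.uint8)
cs=cv2.findContours(m2,cv2.RETR_EXTERNAL,cv2.CHAIN_APPROX_NONE)[0];c=max(cs,key=cv2.contourArea)[:,0]
W=onplane(cl,c,120)[:,:2].astype(np.float32)
r=cv2.minAreaRect(W);print('lid rect',r,cv2.boxPoints(r))
# paddle
g=(hsv[...,1]<60)&(hsv[...,2]>110)&(uu>455)&(uu<510)&(vv>240)&(vv<285)
cs=cv2.findContours(g.astype(np.uint8),cv2.RETR_EXTERNAL,cv2.CHAIN_APPROX_NONE)[0];c=max(cs,key=cv2.contourArea)[:,0]
print('pad z',np.median(P[g][:,2]));r=cv2.minAreaRect(onplane(cl,c,120)[:,:2].astype(np.float32));print('paddle',r)
# injector olive & turntable
ol=(hsv[...,0]>22)&(hsv[...,0]<45)&(hsv[...,1]>90)&(uu>270)&(uu<330)&(vv>260)&(vv<300)
print('olive n',ol.sum(),onplane(cl,np.c_[uu[ol],vv[ol]].mean(0),80), P[ol].mean(0))
st=(uu>215)&(uu<335)&(vv>185)&(vv<305)&(P[...,2]>66)
cv2.imwrite('pics/zm.png',cv2.resize(np.where(st[...,None],im2,im2//3)[180:310,205:345,::-1],None,fx=4,fy=4,interpolation=cv2.INTER_NEAREST))
big=cv2.resize(im2[170:310,400:550,::-1],None,fx=4,fy=4,interpolation=cv2.INTER_CUBIC);cv2.imwrite('pics/lidz.png',big)
E
python3 m1.py
```

```text
blue z percentiles [ 73.95799483 118.1211019  120.40080752 122.35981156 125.13742487]
lid rect ((489.11328125, -254.8336639404297), (234.92684936523438, 270.74261474609375), 12.562000274658203) [[ 345.01907 -148.2508 ]
 [ 403.90448 -412.51218]
 [ 633.2075  -361.41653]
 [ 574.3221   -97.15515]]
pad z 120.62607219695792
paddle ((442.4717102050781, -267.0635681152344), (58.614662170410156, 43.111019134521484), 12.79845905303955)
olive n 129 [[378.3241775  223.59755794  80.        ]] [378.23310553 223.46946477  81.84592855]
```

View pics/zm.png

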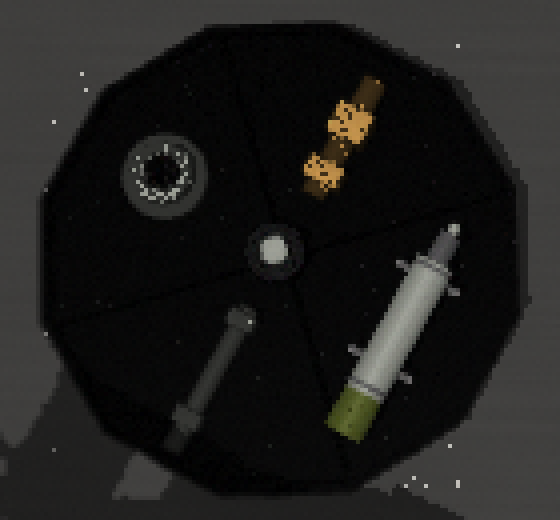

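View pics/lidz.png

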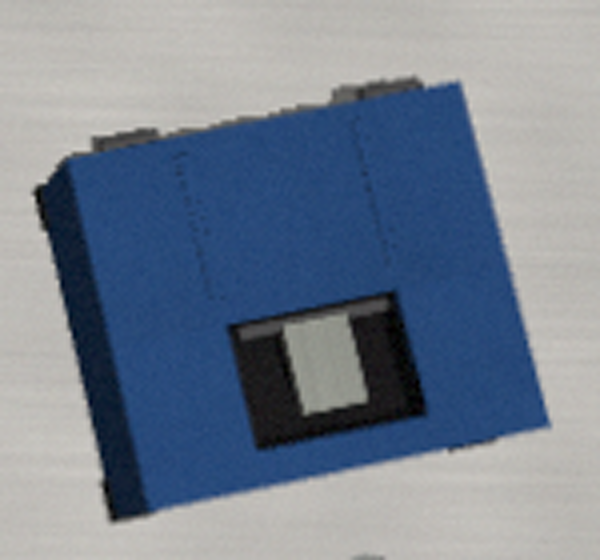

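```bash
cat >> h.py <<'E'
def wrap(a): return (a+np.pi)%(2*np.pi)-np.pi
def plan(tgt,yaw,n,p0=None,y0=None):
    st=manip.read_state();p=np.array(st['eef_pos'] if p0 is None else p0,float);y=st['eef_rot'][2] if y0 is None else y0
    tgt=np.array(tgt,float);dy=wrap(yaw-y)/n; s=(tgt-p)/n
    for i in range(n):
        a=y+dy*i
        print([round(v/10,2) for v in (s@[np.cos(a),np.sin(a),0], s@[np.sin(a),-np.cos(a),0], -s[2])],round(-dy,3))
E
python3 - <<'E'
from h import *
im=cv2.imread('pics/top1.png')[:,:,::-1];d=np.load('pics/top1.npy');cl=cal('top')
vv,uu=np.mgrid[0:480,0:640]
P=pts(cl,np.c_[uu.ravel(),vv.ravel()],d.ravel()).reshape(480,640,3)
st=((uu>283)&(uu<323)&(vv>230)&(vv<292)&(P[...,2]>68)).astype(np.uint8)
n,l,s,c=cv2.connectedComponentsWithStats(st);k=1+np.argmax(s[1:,4]);m=l==k
Q=P[m];print(s[k],Q[:,2].max())
vx,vy,x0,y0=cv2.fitLine(Q[:,:2].astype(np.float32),cv2.DIST_HUBER,0,.01,.01).ravel()
if vx<0:vx,vy=-vx,-vy
t=(Q[:,:2]-[x0,y0])@[vx,vy];print('axis yaw',np.arctan2(vy,vx),'ext',t.min(),t.max(),'mid',np.array([x0,y0])+np.array([vx,vy])*(t.min()+t.max())/2)
plan([426.7,-269.5,200],-1.350,20)
E
```

```text
[286 236  34  55 598] 1424.7037228168147
axis yaw -0.46934724 ext -92.54316757301439 83.77824490057493 mid [427.84369984 196.77761576]
[np.float64(-3.05), np.float64(2.51), np.float64(0.03)] 0.124
[np.float64(-2.71), np.float64(2.86), np.float64(0.03)] 0.124
[np.float64(-2.34), np.float64(3.18), np.float64(0.03)] 0.124
[np.float64(-1.93), np.float64(3.44), np.float64(0.03)] 0.124
[np.float64(-1.49), np.float64(3.65), np.float64(0.03)] 0.124
[np.float64(-1.03), np.float64(3.81), np.float64(0.03)] 0.124
[np.float64(-0.55), np.float64(3.91), np.float64(0.03)] 0.124
[np.float64(-0.06), np.float64(3.94), np.float64(0.03)] 0.124
[np.float64(0.42), np.float64(3.92), np.float64(0.03)] 0.124
[np.float64(0.91), np.float64(3.84), np.float64(0.03)] 0.124
[np.float64(1.37), np.float64(3.7), np.float64(0.03)] 0.124
[np.float64(1.82), np.float64(3.5), np.float64(0.03)] 0.124
[np.float64(2.24), np.float64(3.25), np.float64(0.03)] 0.124
[np.float64(2.62), np.float64(2.95), np.float64(0.03)] 0.124
[np.float64(2.96), np.float64(2.6), np.float64(0.03)] 0.124
[np.float64(3.26), np.float64(2.22), np.float64(0.03)] 0.124
[np.float64(3.51), np.float64(1.8), np.float64(0.03)] 0.124
[np.float64(3.71), np.float64(1.35), np.float64(0.03)] 0.124
[np.float64(3.84), np.float64(0.88), np.float64(0.03)] 0.124
[np.float64(3.92), np.float64(0.4), np.float64(0.03)] 0.124
```

Emit:
arm_command:
  steps:
    - [0.75,[-3.05,2.5,0],0.124]
    - [0.75,[-2.7,2.85,0],0.124]
    - [0.75,[-2.35,3.2,0],0.124]
    - [0.75,[-1.95,3.45,0],0.124]
    - [0.75,[-1.5,3.65,0],0.124]

```text
clock: 0.62
eef_pos: [284.1, 302.7, 205.3]
eef_rot: [3.142, 0.0, 0.499]
wrist_force: [1.3, 0.2, 0.7]
finger_gap: 70.5
```

Emit:
arm_command:
  steps:
    - [0.75,[-1.05,3.8,0],0.124]
    - [0.75,[-0.55,3.9,0],0.124]
    - [0.75,[-0.05,3.95,0],0.124]
    - [0.75,[0.4,3.9,0],0.124]
    - [0.75,[0.9,3.85,0],0.124]

```text
clock: 1.03
eef_pos: [330.7, 111.3, 205.6]
eef_rot: [-3.141, -0.001, -0.121]
wrist_force: [0.7, 0.2, 0.3]
finger_gap: 70.1
```

Emit:
arm_command:
  steps:
    - [0.75,[1.35,3.7,0],0.124]
    - [0.75,[1.8,3.5,0],0.124]
    - [0.75,[2.25,3.25,0],0.124]
    - [0.75,[2.6,2.95,0],0.124]
    - [0.75,[2.95,2.6,0],0.124]

```text
clock: 1.45
eef_pos: [377.1, -80.5, 205.7]
eef_rot: [-3.141, -0.001, -0.741]
wrist_force: [1.1, 0.4, 0.3]
finger_gap: 70.9
```

```bash
python3 - <<'E'
from h import *
st=manip.read_state();print(st['clock'],st['eef_pos'],st['eef_rot'])
plan([426.7,-269.5,200],-1.350,5)
E
```

```text
1.45 [377.06669857 -80.53621666 205.66115493] [-3.14125414e+00 -6.23049630e-04 -7.41467011e-01]
[np.float64(3.28), np.float64(2.12), np.float64(0.11)] 0.122
[np.float64(3.52), np.float64(1.7), np.float64(0.11)] 0.122
[np.float64(3.7), np.float64(1.26), np.float64(0.11)] 0.122
[np.float64(3.82), np.float64(0.8), np.float64(0.11)] 0.122
[np.float64(3.89), np.float64(0.33), np.float64(0.11)] 0.122
```

Tracking is tight. Continue, then check with the wrist camera above the paddle.

Emit:
arm_command:
  steps:
    - [0.75,[3.3,2.1,0],0.122]
    - [0.75,[3.5,1.7,0],0.122]
    - [0.75,[3.7,1.25,0],0.122]
    - [0.75,[3.8,0.8,0],0.122]
    - [0.75,[3.9,0.35,0],0.122]

```text
clock: 1.87
eef_pos: [428.0, -268.8, 205.3]
eef_rot: [-3.142, 0.0, -1.351]
wrist_force: [1.0, 0.5, 0.4]
finger_gap: 70.4
```

```bash
python3 - <<'E'
from h import *
st=manip.read_state();print(st['clock'],st['eef_pos'],st['eef_rot'])
im,d,cl=shot('wrist','w1')
hsv=cv2.cvtColor(im,cv2.COLOR_RGB2HSV)
print(proj(cl,[[426.7,-269.5,120]]))
E
```

```text
1.8667 [ 427.96968525 -268.81742616  205.2829849 ] [-3.14159026e+00  8.99729087e-05 -1.35141538e+00]
[[323.91208861 246.99551536]]
```

View pics/w1.png

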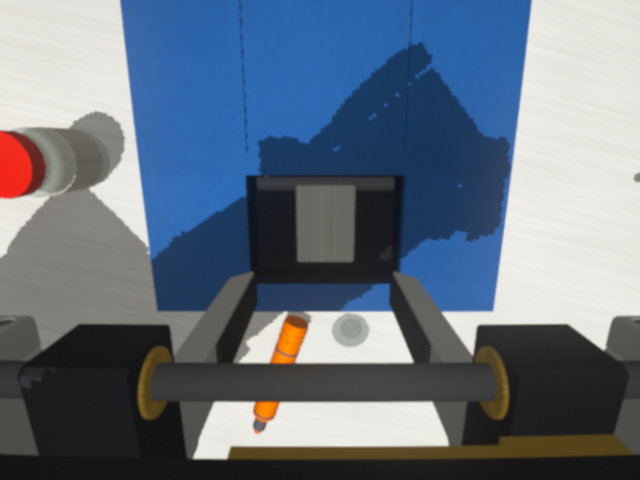

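Emit:
arm_command:
  steps:
    - [0.75,[0.04,0.14,3.5],0]
    - [0.75,[0,0,3.5],0]
    - [0.75,[0,0,2.5],0]
    - [0.75,[0,0,1.5],0]
    - [0.75,[0,0,0],0]
  force: 40

```text
clock: 2.33
eef_pos: [425.2, -266.4, 92.3]
eef_rot: [3.138, 0.004, -1.345]
wrist_force: [0.2, 0.2, 0.5]
finger_gap: 70.4
```

Emit:
arm_command:
  steps:
    - [0.3,[0,0,0],0]
    - [0.3,[0,0,0],0]
    - [0.3,[0,0,0],0]
    - [0.3,[0,0,0],0]
    - [0.3,[0,0,0],0]
  force: 40

```text
clock: 2.75
eef_pos: [427.7, -270.2, 97.1]
eef_rot: [-3.14, -0.007, -1.345]
wrist_force: [1.5, -15.7, -4.1]
finger_gap: 43.5
```

Emit:
arm_command:
  steps:
    - [0.3,[0,0,-0.5],0]
    - [0.3,[0,-0.05,-0.5],0]
    - [0.3,[0,-0.15,-0.5],0]
    - [0.3,[0,-0.2,-0.5],0]
    - [0.3,[0,-0.3,-0.5],0]
  force: 45

```text
clock: 3.17
eef_pos: [432.9, -268.9, 121.3]
eef_rot: [3.14, -0.006, -1.346]
wrist_force: [-7.4, -24.9, -7.9]
finger_gap: 43.5
```

```bash
cat > arc.py <<'E'
from h import *
import sys
st=manip.read_state();p=st['eef_pos'];x=np.array([np.cos(.2205),np.sin(.2205)])
H=np.array([604.3,-229.1]);f=-(p[:2]-H)@x;u=p[2]+19-110
a=np.arctan2(u,f);print('fwd',f,'up',u,'r',np.hypot(f,u),'alpha',a,'F',st['wrist_force'],st['eef_rot'],st['finger_gap'],'lat',(p[:2]-H)@[-x[1],x[0]])
al=float(sys.argv[1]);n=int(sys.argv[2]);r=177.4
A=np.linspace(a,al,n+1)
F=np.r_[f,r*np.cos(A[1:])];U=np.r_[u,r*np.sin(A[1:])]
for i in range(n): print([0,round((F[i+1]-F[i])/10,2),round(-(U[i+1]-U[i])/10,2)])
E
python3 arc.py 0.6 5
```

```text
fwd 175.90002676918687 up 30.313118043552436 r 178.49286972572042 alpha 0.17065530718425542 F [ -7.39476613 -24.88599306  -7.89684066] [ 3.14004168 -0.00581061 -1.34561001] 43.524796369009835 lat -1.3267347496637685
[0, np.float64(-0.43), np.float64(-1.47)]
[0, np.float64(-0.45), np.float64(-1.46)]
[0, np.float64(-0.57), np.float64(-1.41)]
[0, np.float64(-0.69), np.float64(-1.36)]
[0, np.float64(-0.81), np.float64(-1.29)]
```

Emit:
arm_command:
  steps:
    - [0.3,[0.1,-0.35,-1.0],0]
    - [0.3,[0,-0.35,-1.2],0]
    - [0.3,[0,-0.45,-1.4],0]
    - [0.3,[0,-0.55,-1.4],0]
    - [0.3,[0,-0.65,-1.35],0]
  force: 45

```text
clock: 3.58
eef_pos: [455.2, -264.0, 185.1]
eef_rot: [3.138, -0.004, -1.347]
wrist_force: [2.2, -17.1, -10.7]
finger_gap: 43.5
```

```bash
python3 arc.py 1.0 5
python3 - <<'E'
from h import *
shot('scene','s1')
E
```

```text
fwd 153.15322368687433 up 94.06779131745196 r 179.7349695775017 alpha 0.5508004272018654 F [  2.21117424 -17.0918018  -10.6876764 ] [ 3.13809374 -0.00387175 -1.34654171] 43.48712218407875 lat -1.4716795587096276
[0, np.float64(-1.09), np.float64(-1.2)]
[0, np.float64(-1.01), np.float64(-1.23)]
[0, np.float64(-1.12), np.float64(-1.14)]
[0, np.float64(-1.21), np.float64(-1.03)]
[0, np.float64(-1.3), np.float64(-0.92)]
```

View pics/s1.png

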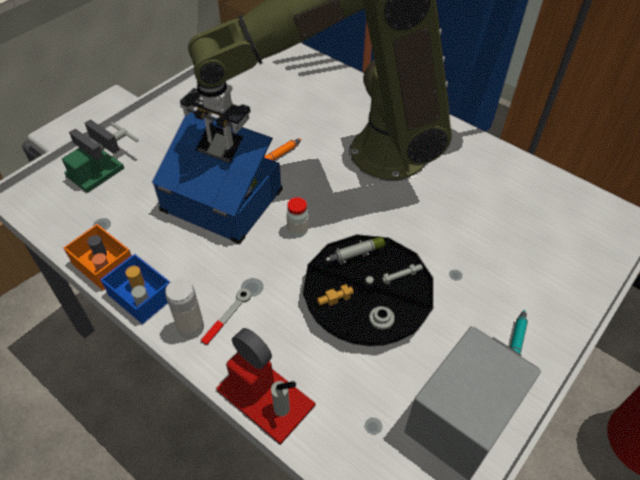

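The lid is clearly rising (about 0.35–0.4 rad). Continuing along the arc.

Emit:
arm_command:
  steps:
    - [0.3,[0,-0.95,-1.25],0]
    - [0.3,[0,-1.0,-1.25],0]
    - [0.3,[0,-1.1,-1.15],0]
    - [0.3,[0,-1.2,-1.05],0]
    - [0.3,[0,-1.3,-0.95],0]

```text
clock: 4.05
eef_pos: [510.4, -251.7, 241.5]
eef_rot: [3.14, -0.005, -1.347]
wrist_force: [-0.9, -19.7, -7.5]
finger_gap: 43.3
```

```bash
python3 arc.py 1.3 5
```

```text
fwd 96.552149658703 up 150.52432436145006 r 178.82921972705583 alpha 1.0004630512071384 F [ -0.85070761 -19.72236316  -7.48269665] [ 3.14011168 -0.00510452 -1.34689885] 43.27119922186003 lat -1.5578550898952994
[0, np.float64(-0.99), np.float64(-0.43)]
[0, np.float64(-0.94), np.float64(-0.49)]
[0, np.float64(-0.97), np.float64(-0.43)]
[0, np.float64(-0.99), np.float64(-0.37)]
[0, np.float64(-1.01), np.float64(-0.31)]
```

Emit:
arm_command:
  steps:
    - [0.3,[0,-0.95,-0.55],0]
    - [0.3,[0,-0.95,-0.5],0]
    - [0.3,[0,-0.95,-0.45],0]
    - [0.3,[0,-1.0,-0.35],0]
    - [0.3,[0,0,0],0]

```text
clock: 4.47
eef_pos: [549.2, -243.1, 261.0]
eef_rot: [-3.14, -0.007, -1.346]
wrist_force: [1.2, -15.5, 7.3]
finger_gap: 43.0
```

```bash
python3 arc.py 1.3 5
python3 - <<'E'
from h import *
im,d,c=shot('scene','s2')
cv2.imwrite('pics/s2z.png',cv2.resize(im[60:260,130:330,::-1],None,fx=3,fy=3))
shot('wrist','w2')
E
```

```text
fwd 56.85231517718686 up 169.95898693890155 r 179.21563263929824 alpha 1.2479906683192936 F [  1.15930945 -15.51171386   7.26956928] [-3.14035527 -0.0067031  -1.34637167] 43.01014756584235 lat -1.6048709289197256
[0, np.float64(-0.23), np.float64(0.11)]
[0, np.float64(-0.18), np.float64(-0.06)]
[0, np.float64(-0.18), np.float64(-0.05)]
[0, np.float64(-0.18), np.float64(-0.05)]
[0, np.float64(-0.18), np.float64(-0.05)]
```

View pics/s2z.png

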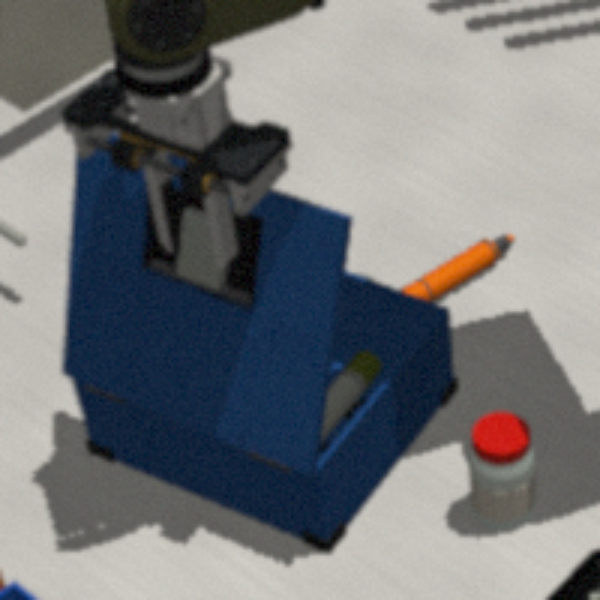

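View pics/w2.png

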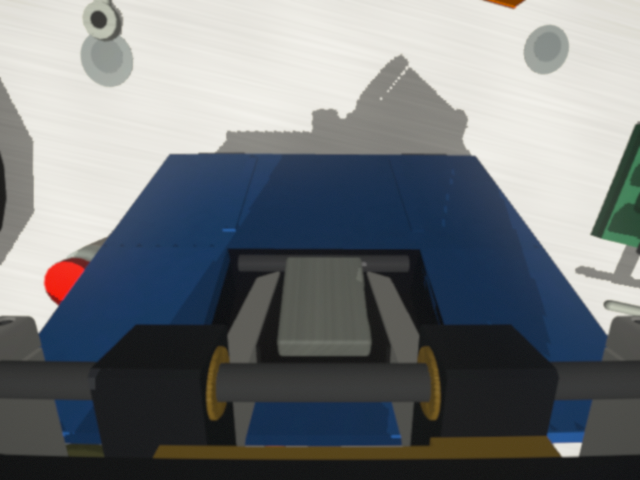

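Emit:
arm_command:
  steps:
    - [0.75,[0,0,0],0]
    - [0.75,[0,0,0],0]
    - [0.75,[0,0,0],0]
    - [0.75,[0,0,-1.5],0]
    - [0.75,[0,0,-2.5],0]

```text
clock: 4.98
eef_pos: [547.6, -239.9, 297.3]
eef_rot: [3.138, 0.003, -1.345]
wrist_force: [0.3, 0.4, 0.1]
finger_gap: 69.8
```

Emit:
arm_command:
  steps:
    - [0.75,[0,0,-3.0],0]
    - [0.75,[0,0,-3.5],0]
    - [0.3,[-1.5,1.5,-1.0],0]
    - [0.0,[-2.5,3.3,0],0]
    - [0.0,[-2.5,3.3,0],0]

```text
clock: 5.4
eef_pos: [453.8, -194.5, 373.7]
eef_rot: [-3.142, 0.0, -1.344]
wrist_force: [0.4, 0.3, 0.8]
finger_gap: 53.5
```

```bash
python3 arc.py 1.3 1|head -1
python3 - <<'E'
from h import *
im,d,c=shot('scene','s3')
cv2.imwrite('pics/s3z.png',cv2.resize(im[60:260,130:330,::-1],None,fx=3,fy=3))
E
```

```text
fwd 139.26030944203848 up 282.7215286361865 r 315.1585260472487 alpha 1.1131098926511847 F [0.44136877 0.26538817 0.75520459] [-3.14150849e+00  2.15902568e-04 -1.34441669e+00] 53.478820486462126 lat 66.63172298260817
```

View pics/s3z.png

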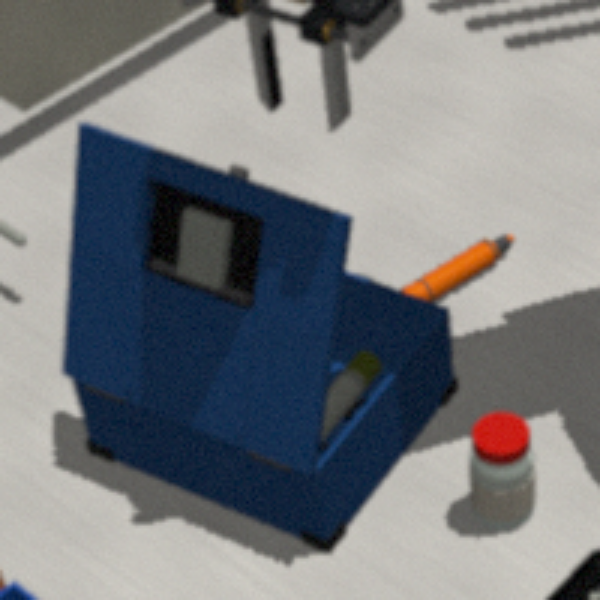

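Emit:
arm_command:
  steps:
    - [0,[-2.8,1.5,0],0]
    - [0,[0,0,2.5],0]
    - [0,[0,0,3.0],0]
    - [0,[0,0,2.5],0]
    - [0,[0,0,0.9],0]

```text
clock: 5.87
eef_pos: [432.9, -170.6, 282.1]
eef_rot: [3.139, 0.003, -1.345]
wrist_force: [0.6, -0.1, -1.7]
finger_gap: 16.5
```

Emit:
arm_command:
  steps:
    - [0,[0,-2.0,0],0]
    - [0,[0,-2.0,0],0]
    - [0,[0,-2.0,0],0]
    - [0,[0,-2.0,0],0]
    - [0,[0,-2.0,0],0]

```text
clock: 6.28
eef_pos: [532.2, -148.9, 286.3]
eef_rot: [-3.141, -0.001, -1.345]
wrist_force: [-3.9, -1.2, 3.5]
finger_gap: 0.5
```

```bash
python3 arc.py 1.3 1|head -1
python3 - <<'E'
from h import *
im,d,c=shot('scene','s4')
cv2.imwrite('pics/s4z.png',cv2.resize(im[60:260,130:330,::-1],None,fx=3,fy=3))
E
```

```text
fwd 52.78410375959322 up 195.29236992030422 r 202.2999539268174 alpha 1.3068212356451583 F [-3.88781679 -1.21233119  3.52172601] [-3.14122952e+00 -6.88768481e-04 -1.34512426e+00] 0.5074645633489914 lat 94.06309118070742
```

View pics/s4z.png

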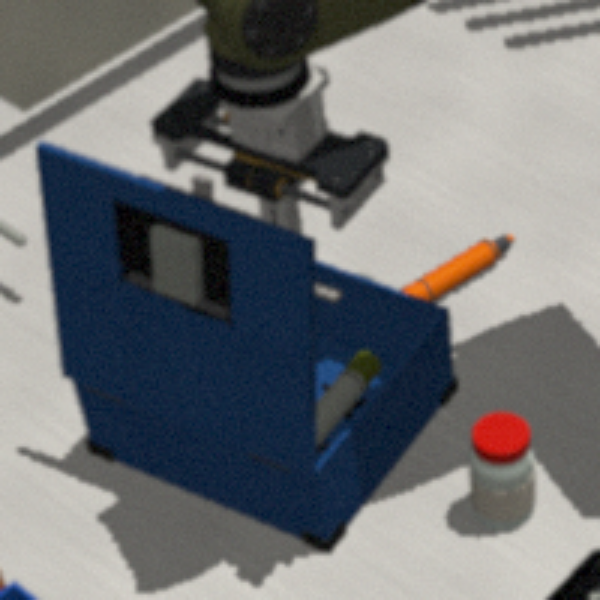

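Emit:
arm_command:
  steps:
    - [0,[0,-1.5,0],0]
    - [0,[0,-1.5,0],0]
    - [0,[0,-1.5,0],0]
    - [0,[0,-1.3,0],0]
    - [0,[0,-1.0,0],0]

```text
clock: 6.75
eef_pos: [597.6, -133.9, 285.2]
eef_rot: [3.14, 0.0, -1.345]
wrist_force: [-3.8, -1.5, -2.4]
finger_gap: 0.5
```

Emit:
arm_command:
  steps:
    - [0,[0,0,0],0]
    - [0,[0,1.0,0],0]
    - [0,[0,2.0,0],0]
    - [0,[0,3.0,0],0]
    - [0,[0,3.0,0],0]

```text
clock: 7.17
eef_pos: [508.3, -154.0, 285.1]
eef_rot: [-3.141, 0.0, -1.344]
wrist_force: [0.4, -1.1, 0.6]
finger_gap: 0.5
```

```bash
python3 arc.py 1.3 1|head -1
python3 - <<'E'
from h import *
im,d,c=shot('scene','s5')
cv2.imwrite('pics/s5z.png',cv2.resize(im[60:260,130:330,::-1],None,fx=3,fy=3))
shot('top','t5')
E
```

```text
fwd 77.24309133019261 up 194.0504755394295 r 208.85900080035623 alpha 1.1919663327355436 F [ 0.38366976 -1.14766179  0.55995239] [-3.14128203e+00  3.05797646e-05 -1.34433197e+00] 0.5223834842302141 lat 94.29180881037378
```

View pics/s5z.png

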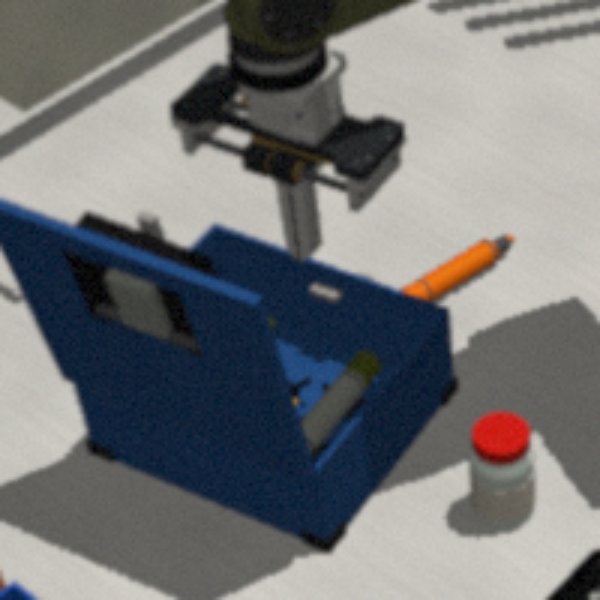

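View pics/t5.png

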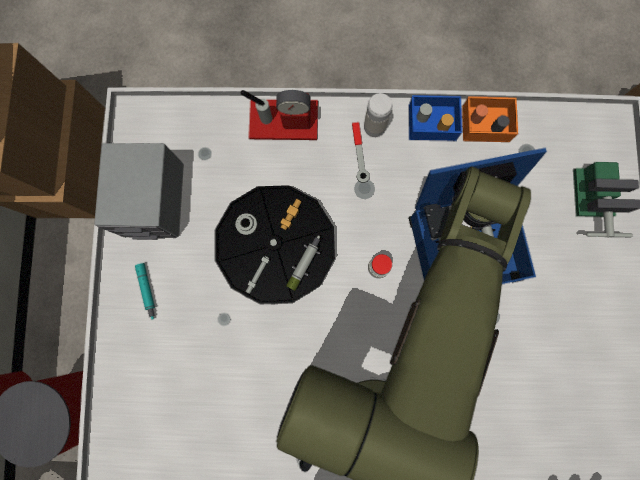

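```bash
python3 - <<'E'
from h import *
shot('wrist','w5')
E
```

```text
(no output)
```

View pics/w5.png

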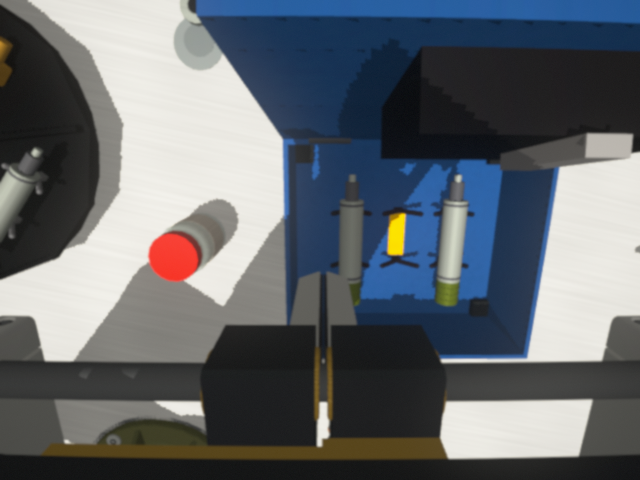

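```bash
python3 - <<'E'
from h import *
im=cv2.imread('pics/w5.png')[:,:,::-1];d=np.load('pics/w5.npy');st=manip.read_state();cl=cal('wrist',st)
hsv=cv2.cvtColor(np.ascontiguousarray(im),cv2.COLOR_RGB2HSV)
y=(hsv[...,0]>18)&(hsv[...,0]<35)&(hsv[...,1]>150)&(hsv[...,2]>120)
y[300:]=0;y[:,:350]=0
v,u=np.nonzero(y);c=np.ascontiguousarray(np.c_[u,v].astype(float))
W=onplane(cl,c,7);r=cv2.minAreaRect(W[:,:2].astype(np.float32));print('yellow',r,len(u),'depth z',np.median(pts(cl,c,d[v,u])[:,2]))
x=np.array([np.cos(.2205),np.sin(.2205)]);ctr=np.array([489.1,-254.8]);e=np.array(r[0])-ctr;print('in case frame',e@x,e@[-x[1],x[0]])
H=np.array([604.3,-229.1])
for q in [(605,145),(590,135),(510,160),(440,120),(440,60),(620,155),(500,15)]:
    p=pts(cl,[q],[d[q[1],q[0]]])[0];print(q,p,'fwd',-(p[:2]-H)@x)
plan([434,195,250],1.10,20)
E
```

```text
yellow ((492.4197998046875, -255.77865600585938), (55.2694091796875, 19.61947250366211), 12.547601699829102) 615 depth z 7.39679176868367
in case frame 3.0253722788766924 -1.68105945617996
(605, 145) [ 602.13453379 -229.31835079  343.48676812] fwd 2.1607935504156583
(590, 135) [ 604.099865   -223.62902718  342.59149808] fwd -1.001308363999718
(510, 160) [ 593.92066257 -225.23278333  292.61806634] fwd 9.282206984325349
(440, 120) [ 598.93316568 -177.42621064  327.17687137] fwd -6.065070652823482
(440, 60) [ 619.41931608 -172.22252526  323.7510576 ] fwd -27.19335202483811
(620, 155) [ 600.31321705 -235.72629853  343.51800616] fwd 5.339543549138153
(500, 15) [ 630.32157042 -181.35644998  344.30994003] fwd -35.833893710506665
[np.float64(-1.79), np.float64(-0.03), np.float64(0.18)] -0.122
[np.float64(-1.77), np.float64(-0.24), np.float64(0.18)] -0.122
[np.float64(-1.73), np.float64(-0.46), np.float64(0.18)] -0.122
[np.float64(-1.66), np.float64(-0.67), np.float64(0.18)] -0.122
[np.float64(-1.56), np.float64(-0.86), np.float64(0.18)] -0.122
[np.float64(-1.45), np.float64(-1.05), np.float6
[... 201 characters left out ...]
0.122
[np.float64(-0.79), np.float64(-1.6), np.float64(0.18)] -0.122
[np.float64(-0.58), np.float64(-1.69), np.float64(0.18)] -0.122
[np.float64(-0.37), np.float64(-1.75), np.float64(0.18)] -0.122
[np.float64(-0.16), np.float64(-1.78), np.float64(0.18)] -0.122
[np.float64(0.06), np.float64(-1.79), np.float64(0.18)] -0.122
[np.float64(0.28), np.float64(-1.76), np.float64(0.18)] -0.122
[np.float64(0.49), np.float64(-1.72), np.float64(0.18)] -0.122
[np.float64(0.7), np.float64(-1.64), np.float64(0.18)] -0.122
[np.float64(0.89), np.float64(-1.55), np.float64(0.18)] -0.122
[np.float64(1.07), np.float64(-1.43), np.float64(0.18)] -0.122
[np.float64(1.24), np.float64(-1.29), np.float64(0.18)] -0.122
```

Emit:
arm_command:
  steps:
    - [0.2,[-1.8,0,0.2],-0.122]
    - [0.2,[-1.75,-0.25,0.2],-0.122]
    - [0.2,[-1.75,-0.45,0.2],-0.122]
    - [0.3,[-1.65,-0.65,0.2],-0.122]
    - [0.3,[-1.55,-0.85,0.2],-0.122]

```text
clock: 7.73
eef_pos: [490.9, -65.9, 275.2]
eef_rot: [-3.141, -0.0, -0.729]
wrist_force: [-0.2, 0.3, -0.2]
finger_gap: 27.2
```

Emit:
arm_command:
  steps:
    - [0.3,[-1.45,-1.05,0.2],-0.122]
    - [0.4,[-1.3,-1.2,0.2],-0.122]
    - [0.5,[-1.15,-1.35,0.2],-0.122]
    - [0.6,[-1.0,-1.5,0.2],-0.122]
    - [0.7,[-0.8,-1.6,0.2],-0.122]

```text
clock: 8.15
eef_pos: [471.9, 21.4, 265.2]
eef_rot: [-3.141, -0.001, -0.119]
wrist_force: [-0.5, -0.2, 0.2]
finger_gap: 51.4
```

Emit:
arm_command:
  steps:
    - [0.7,[-0.6,-1.7,0.2],-0.122]
    - [0.7,[-0.35,-1.75,0.2],-0.122]
    - [0.7,[-0.15,-1.8,0.2],-0.122]
    - [0.7,[0.05,-1.8,0.2],-0.122]
    - [0.7,[0.3,-1.75,0.2],-0.122]

```text
clock: 8.57
eef_pos: [453.7, 109.4, 255.2]
eef_rot: [3.142, -0.001, 0.491]
wrist_force: [-0.5, 0.8, -0.6]
finger_gap: 65.7
```

Emit:
arm_command:
  steps:
    - [0.7,[0.5,-1.7,0.2],-0.122]
    - [0.7,[0.7,-1.65,0.2],-0.122]
    - [0.7,[0.9,-1.55,0.2],-0.122]
    - [0.7,[1.05,-1.45,0.2],-0.122]
    - [0.7,[1.25,-1.3,0],-0.122]

```text
clock: 8.98
eef_pos: [435.1, 196.9, 246.9]
eef_rot: [-3.142, -0.0, 1.101]
wrist_force: [0.2, 0.4, 1.0]
finger_gap: 65.8
```

```bash
cat > inj.py <<'E'
from h import *
import sys
st=manip.read_state();print(st['clock'],st['eef_pos'],st['eef_rot'])
im,d,cl=shot('wrist',sys.argv[1])
E
python3 inj.py w6
```

```text
8.9833 [435.09770683 196.94211413 246.94232624] [-3.14153386e+00 -2.22776394e-04  1.10143387e+00]
```

View pics/w6.png

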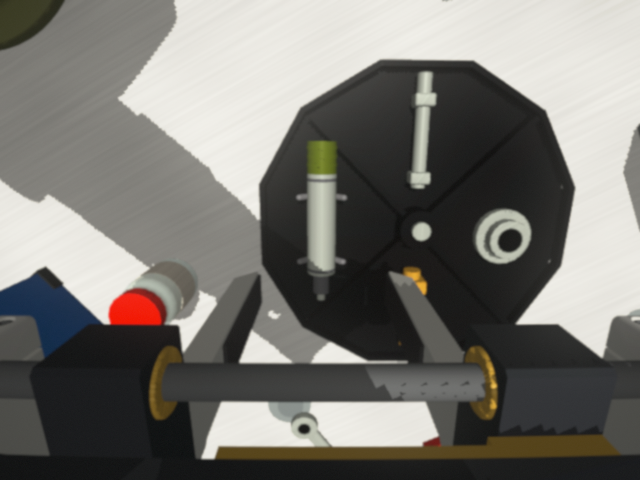

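```bash
python3 - <<'E'
from h import *
im=np.ascontiguousarray(cv2.imread('pics/w6.png')[:,:,::-1]);st=manip.read_state();cl=cal('wrist',st)
hsv=cv2.cvtColor(im,cv2.COLOR_RGB2HSV)
L=[]
for v in list(range(147,172,3))+list(range(206,254,4)):
    row=im[v,285:360].max(axis=1)>60
    u=np.nonzero(row)[0]+285; L.append((v,u.min(),u.max()))
print(L)
mid=np.array([[(a+b)/2,v] for v,a,b in L]);W=onplane(cl,mid,76)
vx,vy,x0,y0=cv2.fitLine(W[:,:2].astype(np.float32),cv2.DIST_HUBER,0,.01,.01).ravel()
if vx<0:vx,vy=-vx,-vy
print('yaw',np.arctan2(vy,vx))
ol=(hsv[...,0]>22)&(hsv[...,0]<45)&(hsv[...,1]>90);ol[:120]=0;ol[200:]=0;ol[:,:290]=0;ol[:,350:]=0
v,u=np.nonzero(ol);print('olive rows',v.min(),v.max(),'u',u.min(),u.max())
tips={'cap end':((321.5,v.min()-.5),80),'cap/body':((321.5,v.max()+.5),87),'tip':((321,299.5),74)}
for k,(q,z) in tips.items():
    p=onplane(cl,[q],z)[0,:2];s=(p-[x0,y0])@[vx,vy];print(k,p,s)
    off={'cap end':80,'cap/body':50,'tip':-80}[k];print('  mid',np.array([x0,y0])+(s+off)*np.array([vx,vy]))
E
```

```text
[(147, np.int64(289), np.int64(337)), (150, np.int64(288), np.int64(336)), (153, np.int64(286), np.int64(336)), (156, np.int64(285), np.int64(336)), (159, np.int64(287), np.int64(336)), (162, np.int64(307), np.int64(336)), (165, np.int64(306), np.int64(336)), (168, np.int64(307), np.int64(336)), (171, np.int64(307), np.int64(336)), (206, np.int64(306), np.int64(336)), (210, np.int64(306), np.int64(336)), (214, np.int64(306), np.int64(335)), (218, np.int64(306), np.int64(335)), (222, np.int64(306), np.int64(335)), (226, np.int64(307), np.int64(335)), (230, np.int64(307), np.int64(335)), (234, np.int64(307), np.int64(335)), (238, np.int64(307), np.int64(335)), (242, np.int64(307), np.int64(335)), (246, np.int64(307), np.int64(335)), (250, np.int64(307), np.int64(335))]
yaw -0.41214234
olive rows 140 173 u 307 337
cap end [364.56358105 233.16670806] -51.60228394098403
  mid [435.99852557 196.85205317]
cap/body [391.96436747 219.64104475] -21.07789045978044
  mid [436.47900885 196.6419952 ]
tip [510.38287593 160.51894832] 111.10754425390736
  mid [438.48144569 195.76656863]
```

```bash
cat > f.py <<'E'
from h import *
st=manip.read_state();cl=cal('wrist',st);p=st['eef_pos'];R=rot(st['eef_rot'])
for q,z,o in [((321.3,139.5),80,80),((321.2,173.5),87,50),((321,299.5),74,-80)]:
    w=onplane(cl,[q],z)[0]; t=R.T@(w-p); print(t[:2],'mid along tool y',t[1]+ o)
E
python3 f.py
```

```text
[ -0.75904717 -77.87471781] mid along tool y 2.1252821931132644
[ -0.82872092 -47.32041465] mid along tool y 2.6795853465000334
[-1.08498653 85.04082871] mid along tool y 5.040828707391569
```

Emit:
arm_command:
  steps:
    - [0.6,[-0.1,0.3,3.5],0]
    - [0.6,[0,0,4.0],0]
    - [0.6,[0,0,4.0],0]
    - [0.6,[0,0,3.5],0]
    - [0.6,[0,0,2.5],0]

```text
clock: 9.45
eef_pos: [436.7, 193.2, 69.3]
eef_rot: [-3.14, 0.001, 1.093]
wrist_force: [-0.2, 0.7, -0.5]
finger_gap: 56.2
```

Emit:
arm_command:
  steps:
    - [0.6,[0,0,1.0],0]
    - [0.6,[0,0,0.6],0]
    - [0.6,[0,0,0],0]
    - [0.6,[0,0,0],0]
    - [0.6,[0,0,0],0]

```text
clock: 9.87
eef_pos: [438.4, 193.8, 57.5]
eef_rot: [3.14, -0.002, 1.095]
wrist_force: [0.6, 0.1, -0.2]
finger_gap: 56.6
```

```bash
python3 - <<'E'
from h import *
st=manip.read_state();print(st['eef_pos'],st['eef_rot'],st['wrist_force'])
im,d,cl=shot('scene','s7');cv2.imwrite('pics/s7z.png',cv2.resize(im[180:360,280:460,::-1],None,fx=3.3,fy=3.3))
shot('wrist','w7')
E
```

```text
[438.37206241 193.82616511  57.48254129] [ 3.13981018e+00 -1.91791766e-03  1.09475158e+00] [ 0.62106741  0.13965637 -0.20271255]
```

View pics/s7z.png

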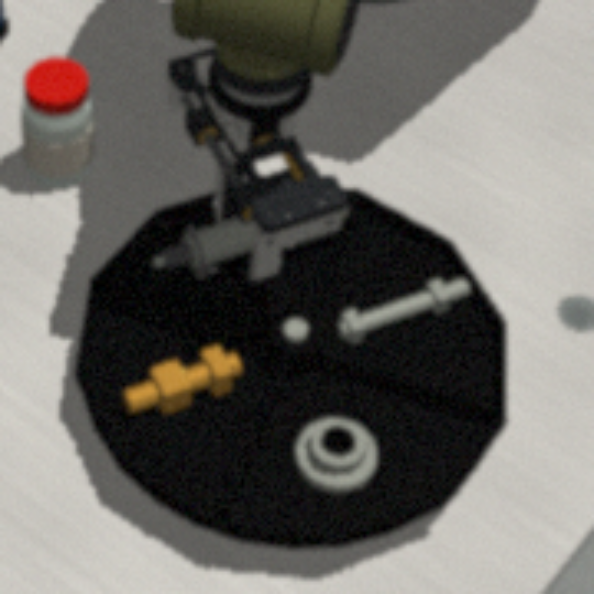

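View pics/w7.png

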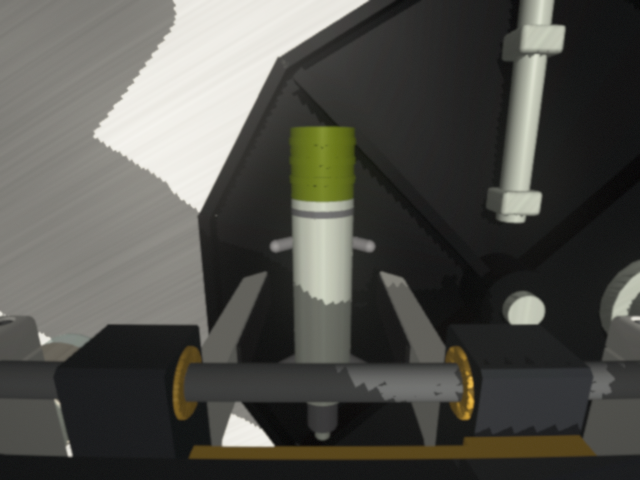

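Emit:
arm_command:
  steps:
    - [0.2,[0,0,0],0]
    - [0.2,[0,0,0],0]
    - [0.2,[0,0,0],0]
    - [0.2,[0,0,0],0]
    - [0.2,[0,0,0],0]
  force: 35

```text
clock: 10.38
eef_pos: [437.5, 193.6, 56.0]
eef_rot: [3.141, -0.0, 1.095]
wrist_force: [-0.5, 0.7, -0.1]
finger_gap: 27.3
```

Emit:
arm_command:
  steps:
    - [0.2,[0,0,-0.5],0]
    - [0.2,[0,0,-1.0],0]
    - [0.2,[0,0,-2.0],0]
    - [0.2,[0,0,-3.0],0]
    - [0.2,[0,0,-3.5],0]

```text
clock: 10.8
eef_pos: [436.4, 193.1, 156.6]
eef_rot: [-3.14, 0.002, 1.095]
wrist_force: [1.0, 0.6, -4.2]
finger_gap: 27.0
```

Emit:
arm_command:
  steps:
    - [0.2,[0,0,-3.5],0]
    - [0.2,[0,0,-3.0],0]
    - [0.2,[0,0,-1.5],0]
    - [0.2,[0,0,0],0]
    - [0.2,[0,0,0],0]

```text
clock: 11.22
eef_pos: [437.3, 193.4, 236.1]
eef_rot: [3.141, -0.0, 1.095]
wrist_force: [0.7, -0.1, -4.3]
finger_gap: 26.9
```

```bash
python3 - <<'E'
from h import *
st=manip.read_state();print(st['eef_pos'],st['eef_rot'],st['wrist_force'],st['finger_gap'])
im,d,cl=shot('wrist','w8')
plan([491,-255.2,240],1.791,18)
E
```

```text
[437.26239673 193.42202297 236.06811864] [ 3.14114009e+00 -3.88686503e-04  1.09495918e+00] [ 0.65937602 -0.11111985 -4.28041334] 26.94262598023076
[np.float64(-2.08), np.float64(1.41), np.float64(-0.03)] -0.039
[np.float64(-2.13), np.float64(1.33), np.float64(-0.03)] -0.039
[np.float64(-2.18), np.float64(1.24), np.float64(-0.03)] -0.039
[np.float64(-2.23), np.float64(1.16), np.float64(-0.03)] -0.039
[np.float64(-2.27), np.float64(1.07), np.float64(-0.03)] -0.039
[np.float64(-2.31), np.float64(0.98), np.float64(-0.03)] -0.039
[np.float64(-2.35), np.float64(0.89), np.float64(-0.03)] -0.039
[np.float64(-2.38), np.float64(0.8), np.float64(-0.03)] -0.039
[np.float64(-2.41), np.float64(0.71), np.float64(-0.03)] -0.039
[np.float64(-2.43), np.float64(0.62), np.float64(-0.03)] -0.039
[np.float64(-2.46), np.float64(0.52), np.float64(-0.03)] -0.039
[np.float64(-2.47), np.float64(0.43), np.float64(-0.03)] -0.039
[np.float64(-2.49), np.float64(0.33), np.float64(-0.03)] -0.039
[np.float64(-2.5), np.float64(0.23), np.float64(-0.03)] -0.039
[np.float64(-2.51), np.float64(0.14), np.float64(-0.03)] -0.039
[np.float64(-2.51), np.float64(0.04), np.float64(-0.03)] -0.039
[np.float64(-2.51), np.float64(-0.06), np.float64(-0.03)] -0.039
[np.float64(-2.51), np.float64(-0.15), np.float64(-0.03)] -0.039
```

View pics/w8.png

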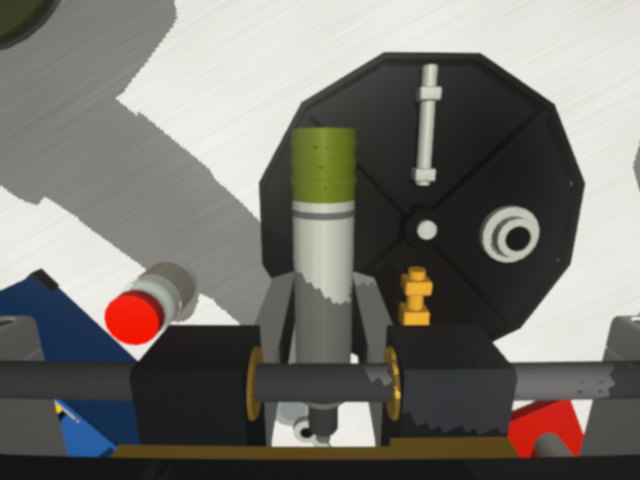

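Emit:
arm_command:
  steps:
    - [0.2,[-2.1,1.4,0],-0.039]
    - [0.2,[-2.15,1.35,0],-0.039]
    - [0.2,[-2.2,1.25,0],-0.039]
    - [0.2,[-2.25,1.15,0],-0.039]
    - [0.2,[-2.25,1.05,0],-0.039]

```text
clock: 11.68
eef_pos: [451.4, 67.1, 234.2]
eef_rot: [-3.139, 0.001, 1.292]
wrist_force: [0.1, -0.6, -4.4]
finger_gap: 27.1
```

Emit:
arm_command:
  steps:
    - [0.2,[-2.3,1.0,0],-0.039]
    - [0.2,[-2.35,0.9,0],-0.039]
    - [0.2,[-2.4,0.8,0],-0.039]
    - [0.2,[-2.4,0.7,0],-0.039]
    - [0.2,[-2.45,0.6,0],-0.039]

```text
clock: 12.1
eef_pos: [466.7, -57.6, 234.2]
eef_rot: [-3.138, -0.0, 1.487]
wrist_force: [0.3, -0.6, -4.3]
finger_gap: 27.2
```

Emit:
arm_command:
  steps:
    - [0.2,[-2.45,0.5,0],-0.039]
    - [0.2,[-2.45,0.45,0],-0.039]
    - [0.2,[-2.5,0.35,0],-0.039]
    - [0.2,[-2.5,0.25,0],-0.039]
    - [0.2,[-2.5,0.15,0],-0.039]

```text
clock: 12.52
eef_pos: [482.8, -181.8, 234.0]
eef_rot: [-3.139, -0.002, 1.682]
wrist_force: [-0.4, -0.2, -3.5]
finger_gap: 27.0
```

Emit:
arm_command:
  steps:
    - [0.2,[-2.5,0.05,0],-0.039]
    - [0.2,[-2.5,-0.05,0],-0.039]
    - [0.2,[-2.3,-0.15,0],-0.033]
    - [0.2,[0,0,0],0]
    - [0.2,[0,0,0],0]

```text
clock: 12.93
eef_pos: [492.0, -253.7, 233.7]
eef_rot: [-3.139, -0.003, 1.789]
wrist_force: [-0.5, 0.8, -2.6]
finger_gap: 27.2
```

```bash
python3 - <<'E'
from h import *
st=manip.read_state();print(st['clock'],st['joints'],st['eef_pos'],st['eef_rot'],st['wrist_force'],st['finger_gap'])
im,d,cl=shot('wrist','w9')
shot('scene','s9')
E
```

```text
12.9333 [-5.42339300e-01  2.89982864e-01  1.46777124e+00  1.05756791e-04
  1.38761407e+00 -2.33155772e+00] [ 492.0139462  -253.72973736  233.69170463] [-3.13892964e+00 -2.67838439e-03  1.78919539e+00] [-0.5335633   0.78068378 -2.55391515] 27.239662382582218
```

View pics/w9.png

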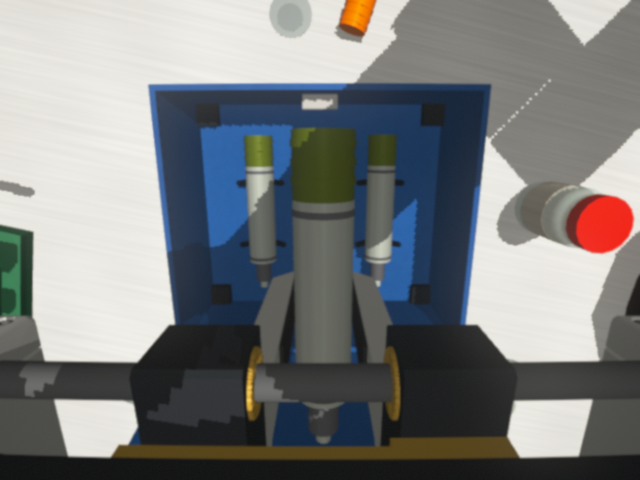

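View pics/s9.png

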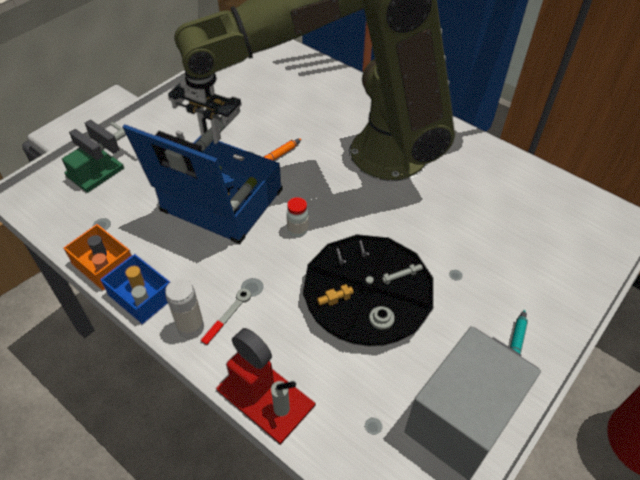

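```bash
python3 - <<'E'
from h import *
im=np.ascontiguousarray(cv2.imread('pics/w9.png')[:,:,::-1]);st=manip.read_state();cl=cal('wrist',st)
hsv=cv2.cvtColor(im,cv2.COLOR_RGB2HSV);p=st['eef_pos'];R=rot(st['eef_rot'])
ol=((hsv[...,0]>22)&(hsv[...,0]<45)&(hsv[...,1]>110)).astype(np.uint8);ol[:110]=0;ol[230:]=0
n,l,s,c=cv2.connectedComponentsWithStats(ol)
def T(q,z): return (R.T@(onplane(cl,[q],z)[0]-p))[:2]
for k in range(1,n):
    if s[k,4]>200:
        x,y,w,h,a=s[k]; held=w>45
        z=p[2]+19 if held else 39
        e=T((x+w/2-.5,y-.5),z+(0 if held else 6)); b=T((x+w/2-.5,y+h-.5),z+13)
        print(s[k],'cap end',e,'cap/body',b)
x=np.array([np.cos(.2205),np.sin(.2205)])
print('saddle in tool', (R.T@(np.array([492.4,-255.8,39])-p))[:2],(R.T@(np.array([489.1,-254.8,39])-p))[:2])
for rows in (185,200,225,245):
    r=(im[rows,235:290].astype(int)); u=np.nonzero((r[:,0]>r[:,2]*.85)&(r.max(1)>60))[0]+235
    r2=(im[rows,356:405].astype(int)); u2=np.nonzero((r2[:,0]>r2[:,2]*.85)&(r2.max(1)>60))[0]+356
    print(rows,u.min(),u.max(),u2.min(),u2.max())
E
```

```text
[ 292  129   63   74 4324] cap end [  0.46187468 -80.42012348] cap/body [  0.49367143 -50.70764673]
[246 137  26  29 713] cap end [-62.94086732 -80.51293068] cap/body [-62.90084077 -52.83979841]
[369 136  27  29 725] cap end [ 58.6074512  -81.59786586] cap/body [ 58.63058031 -53.92794459]
saddle in tool [-3.48091473 -0.29587444] [-1.78529204 -3.29834059]
185 246 272 368 393
200 248 273 367 392
225 249 274 367 390
245 249 275 365 391
```

Emit:
arm_command:
  steps:
    - [0.2,[-0.28,-0.15,3.0],0]
    - [0.2,[0,0,3.5],0]
    - [0.2,[0,0,3.5],0]
    - [0.2,[0,0,3.0],0]
    - [0.2,[0,0,2.5],0]

```text
clock: 13.45
eef_pos: [491.1, -254.8, 78.4]
eef_rot: [-3.14, -0.002, 1.792]
wrist_force: [-0.8, -0.3, -4.3]
finger_gap: 27.0
```

Emit:
arm_command:
  steps:
    - [0.2,[0,0,2.0],0]
    - [0.2,[0,0,1.5],0]
    - [0.2,[0,0,0.7],0]
    - [0.2,[0,0,0.3],0]
    - [0.2,[0,0,0],0]

```text
clock: 13.87
eef_pos: [491.9, -255.8, 35.9]
eef_rot: [-3.141, -0.0, 1.791]
wrist_force: [-0.2, -0.6, -3.2]
finger_gap: 26.9
```

```bash
python3 - <<'E'
from h import *
st=manip.read_state();print(st['clock'],st['eef_pos'],st['eef_rot'],st['wrist_force'],st['finger_gap'])
im,d,cl=shot('wrist','w10')
E
```

```text
13.8667 [ 491.89141323 -255.84317436   35.9248912 ] [-3.14135972e+00 -2.61341746e-04  1.79142412e+00] [-0.2311943  -0.5918117  -3.15785061] 26.88427759021753
```

View pics/w10.png

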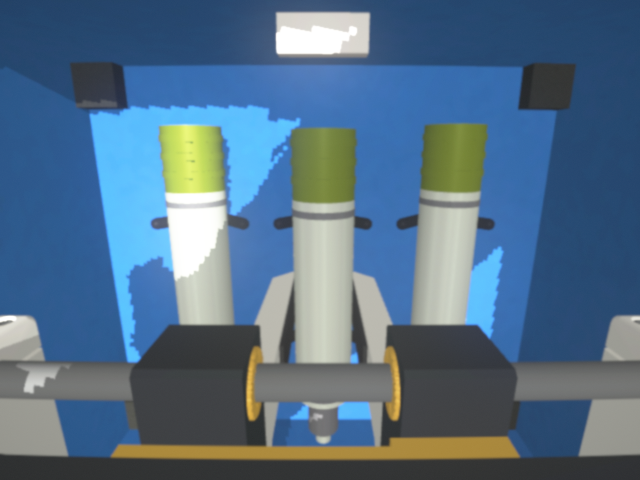

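Emit:
arm_command:
  steps:
    - [0.2,[0,0,0.6],0]
    - [0.2,[0,0,0.4],0]
    - [0.2,[0,0,0.2],0]
    - [0.2,[0,0,0.1],0]
    - [0.2,[0,0,0],0]

```text
clock: 14.33
eef_pos: [491.8, -256.3, 22.8]
eef_rot: [-3.141, -0.0, 1.791]
wrist_force: [-0.2, 1.1, -3.6]
finger_gap: 27.0
```

```bash
python3 - <<'E'
from h import *
st=manip.read_state();print(st['clock'],st['eef_pos'],st['eef_rot'],st['wrist_force'],st['finger_gap'])
im,d,cl=shot('wrist','w11')
hsv=cv2.cvtColor(im,cv2.COLOR_RGB2HSV)
ol=((hsv[...,0]>22)&(hsv[...,0]<45)&(hsv[...,1]>110)).astype(np.uint8);ol[:110]=0;ol[230:]=0
n,l,s,c=cv2.connectedComponentsWithStats(ol);print(s[s[:,4]>300],c[s[:,4]>300])
E
```

```text
14.3333 [ 491.79853614 -256.30869922   22.7904508 ] [-3.14144808e+00 -1.55745533e-04  1.79093026e+00] [-0.17415438  1.06542894 -3.56916808] 26.969222097295788
[[     0      0    640    480 294832]
 [   431    123     70     73   4566]
 [   147    125     66     73   4229]
 [   298    130     57     72   3573]] [[319.14040199 242.77080168]
 [464.86574682 158.71243977]
 [180.41144479 160.26270986]
 [328.03246572 166.62944305]]
```

Emit:
arm_command:
  steps:
    - [0.2,[0,-0.1,0.1],0]
    - [0.2,[0,0,0.05],0]
    - [0.2,[0,0,0],0]

```text
clock: 14.63
eef_pos: [490.9, -256.5, 21.5]
eef_rot: [3.142, -0.0, 1.791]
wrist_force: [-0.3, 0.9, -1.7]
finger_gap: 27.1
```

Emit:
arm_command:
  steps:
    - [0.2,[0,0,0.1],0]
    - [0.2,[0,0,0],0]
    - [0.2,[0,0,0],0]

```text
clock: 14.88
eef_pos: [491.0, -256.6, 21.0]
eef_rot: [3.141, 0.0, 1.791]
wrist_force: [-3.1, 1.6, 5.0]
finger_gap: 27.1
```

Seated (wrist force changed from −4 N to +5 N). Release gently and retreat.

Emit:
arm_command:
  steps:
    - [0.35,[0,0,0],0]
    - [0.42,[0,0,0],0]
    - [0.42,[0,0,0],0]
    - [0.42,[0,0,0],0]
    - [0.42,[0,0,-0.5],0]

```text
clock: 15.3
eef_pos: [490.5, -256.3, 24.8]
eef_rot: [-3.141, -0.001, 1.791]
wrist_force: [-0.5, 0.0, 0.4]
finger_gap: 39.8
```

```bash
python3 - <<'E'
from h import *
st=manip.read_state();print(st['clock'],st['eef_pos'],st['wrist_force'],st['finger_gap'])
im,d,cl=shot('wrist','w12')
E
```

```text
15.3 [ 490.46966467 -256.30563331   24.7899222 ] [-0.50101901  0.04856729  0.38888796] 39.756049174025534
```

View pics/w12.png

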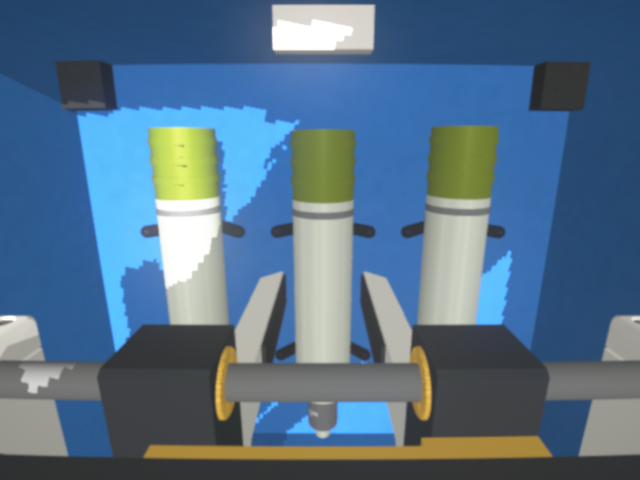

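Released and lying level in line with its neighbours. Going up.

Emit:
arm_command:
  steps:
    - [0.42,[0,0,-1.5],0]
    - [0.42,[0,0,-3.0],0]
    - [0.42,[0,0,-4.0],0]
    - [0.42,[0,0,-4.0],0]
    - [0.42,[0,0,-4.0],0]

```text
clock: 15.77
eef_pos: [490.6, -256.4, 192.7]
eef_rot: [3.141, 0.0, 1.791]
wrist_force: [0.9, 0.2, 0.1]
finger_gap: 39.7
```

Emit:
arm_command:
  steps:
    - [0.42,[0,-2.5,-4.0],0]
    - [0.42,[0,-3.5,-1.0],0]
    - [0.42,[0,-2.5,0],0]
    - [0.42,[0,0,0],0]
    - [0.42,[0,0,0],0]

```text
clock: 16.18
eef_pos: [410.3, -274.8, 236.6]
eef_rot: [3.141, 0.001, 1.79]
wrist_force: [0.8, 0.4, -0.1]
finger_gap: 39.6
```

```bash
python3 - <<'E'
from h import *
st=manip.read_state();print(st['clock'],st['eef_pos'],st['wrist_force'],st['finger_gap'])
im,d,cl=shot('wrist','w13')
im2,d2,cl2=shot('scene','s13')
E
```

```text
16.1833 [ 410.28651469 -274.79928846  236.56646543] [ 0.8257295   0.38765996 -0.07634725] 39.62764754645033
```

View pics/w13.png

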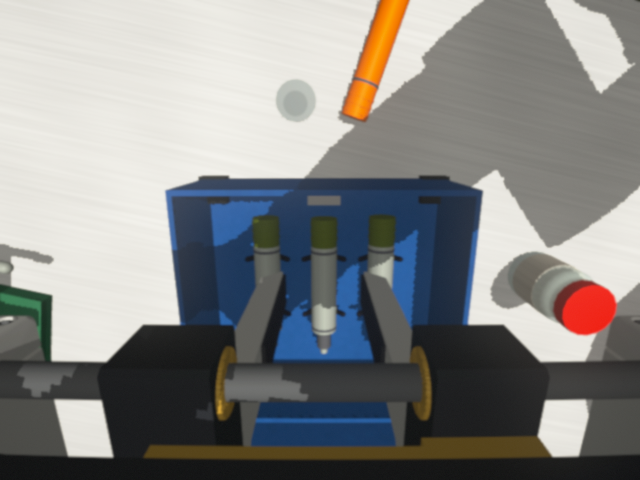

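View pics/s13.png

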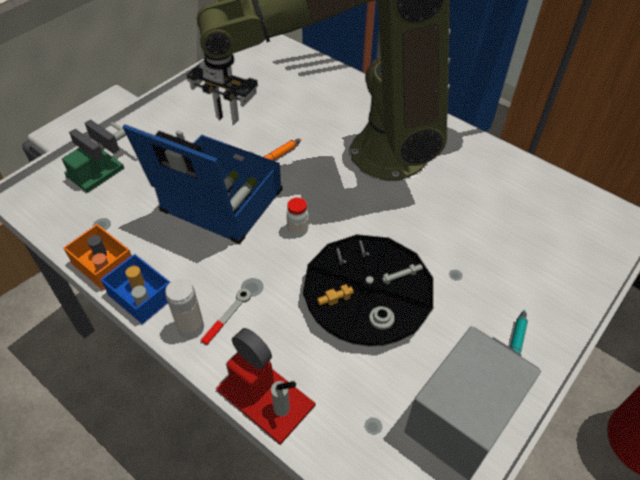

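```bash
python3 - <<'E'
from h import *
im=np.ascontiguousarray(cv2.imread('pics/w13.png')[:,:,::-1]);cl=cal('wrist',manip.read_state())
o=onplane(cl,[[324,217],[324,354]],[39][0]);x=np.array([np.cos(.2205),np.sin(.2205)])
for p in o: e=p[:2]-[490.8,-255.3];print(e@x,e@[-x[1],x[0]])
manip.sign_off()
E
```

```text
-80.16014387245615 0.4749421293349926
84.33376686416874 0.7524429793816454
the job is handed in; nothing more can be done
```

The lid is open and the injector lies in the empty saddle; I handed the job in at about 16 s of the 67 s allowed. The hand-in reports no verdict.

**What I did**
- **Lid:** I pinched the paddle and pulled it and the lid up together to about 1.1 rad. I then let go and pushed the lid's underside past upright with the shut fingers.
- **Injector:** I took the injector from the turntable and lowered it into the middle saddle, the one with the yellow strip, cap to the front. I opened the fingers once the wrist force showed it had seated (from −4 N to +5 N).

**Last checks**
- **Lid:** I measured it at about 1.72 rad after the push. The final scene picture still shows it standing open past upright.
- **Injector position:** in the final wrist picture it lies about 0.5–0.8 mm off the saddle axis and about 2 mm off centre lengthwise. The nozzle points to the hinge, level and parallel to its neighbours.
- **Everything else:** the jar, wrench and turntable parts look unmoved. The gripper was clear, with about 1 N or less at the wrist.

**Disagreement**
- My two estimates of the saddle centre, one from the yellow strip and one from the lid outline, differed by about 3 mm lengthwise and 1.7 mm sideways. I aimed between them, using the neighbouring injectors as a guide, so the figures above carry that uncertainty. It is still within tolerance.

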